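Jog the bench mill with its bayonet lid

TASK

Ready the little bench mill for a slow jog: while its pot is still open, bring the speed lever back to the slow setting, the second tick from the left. Then fit the bayonet lid fully down into the pot and twist it clockwise (seen from above), against the switch spring, until its front ear stands over the tall rib half way to the spring catch; do not let it click into the catch. Finish while still holding the lid there with the gripper, for if let go it springs back, and leave everything else on the bench where it is.

Things in the scene. Friction and masses are not known exactly. Their poses are not given: they have to be found in the camera images.
- mill: grey bench mill, fixed to the bench, 50 mm high; origin on the bench under the pot's upright axis, z up, -x its front (to the robot), +y its left. Housing x -132 to 68, y -60 to 60 mm. Steel pot collar on top: outer radius 47, bore radius 41, top 96 mm above the bench; a shoulder of radius 56 mm runs round it 84 mm up. Lever at the front, spring catch at the left
- mill_seat (a point): on the pot's axis at the collar's top face, 96 mm up; axes as mill. Two inward flanges (inner radius 32 mm, 6 mm thick) narrow the mouth and leave two slots, 40 degrees wide, centred on -x and +x. The seated lid's rim lies on this face; then it turns clockwise seen from above (a stop blocks the other way)
- half_mark (a point): top of the tall rib on the shoulder, the half-way mark: 52.5 mm from the pot's axis, 38 degrees clockwise (from above) from the front slot (-x, marked by a short rib), 92 mm above the bench
- lid: loose bayonet lid, 130 g, stands on its plug. Origin under the plug's centre, z up, x along the grip bar. Plug radius 30, 18 mm long, chamfered; lugs at +x and -x out to 38 mm, 14 mm wide, 3 to 9 mm up. Rim radius 48, 18 to 26 mm up, an ear above each lug out to 53 mm. Alike after a half turn: goes in either way round. Enters when the bar is along the mill's x within 6 degrees, centred within 2 mm
- lid_bar (a point): middle of the lid's grip bar, 44 mm above the lid's origin, on its axis; the bar is 64 mm long along the lid's x, 16 mm wide, and spans 26 to 58 mm above the origin. When the lid is seated the lid's origin is 78 mm and this point 122 mm above the bench
- switch_ring (a joint): turn of the spring-loaded switch ring inside the collar, rad, 0 at rest, growing clockwise from above. The lid's lugs meet it after 14 degrees of twist and push it on: value = lid twist - 0.244. Its spring resists with 0.12 to 0.16 N m and turns a released lid back at once. At the half-way mark 0.42; the ear meets the catch at 0.79 and is caught from about 0.91 on
- speed_lever (a joint): speed lever on the mill's front, rad: 0 = hard over to the left (+y of the mill, first tick), 1.745 = hard over to the right (fifth tick). Ticks every 25 degrees: 0, 0.436, 0.873, 1.309, 1.745. Slow is the second tick from the left, 0.436. It stays where it is left (stiff, about 1 N at the knob)
- lever_knob (a point): centre of the lever's knob, a round knob 20 mm in diameter and 16 mm thick along the hinge axis, 70 mm from the hinge; the lever stands upright at 0.873 rad and leans up to 50 degrees to either side
- lever_hinge (a point): on the lever's hinge axis, which is level and runs along the mill's x; 106 mm in front of the pot's axis, 50 mm above the bench. The lever's round dial plate (radius 46 mm, 4 mm thick) stands upright 7 to 11 mm behind this point
- polish_tin: round tin of polish, 77 mm across, 34 mm high, green top; origin at the centre of its underside; leave it
- jar_3: glass jar of white powder with a brown lid, 62 mm across, 95 mm high, behind the mill; leave it
- diamond_pad: black diamond hand pad, 55 x 90 x 22 mm; leave it
- suction_dop: suction cup with an upright wooden handle, 52 mm across, 62 mm high; leave it
- glass_octagon: eight-sided teal glass block, 55 mm across, 42 mm high; leave it
- marker_2: white felt marker, 123 mm long, 20 mm thick, near the front edge; leave it
- catch_nose (a point): nose of the spring catch, 54 mm from the pot's axis, 66 degrees clockwise (from above) from the front slot, 100 mm up. Its dark block, 15 x 20 mm, stands on the collar's left side, up to 109 mm, out to radius 72 mm. A lid ear that passes the nose is caught: the lock click

How it is judged:
On the way, in this order (a step that is already met when the one before it is completed fails the run):
1. the speed lever stands at the second tick from the left (within 5 degrees) while the lid is off the mill (value of joint speed_lever between 0.346 and 0.526 rad and horizontal distance between lid and mill_seat above 0.1 m), for 0.2 s.
2. the lid is down in the collar, its lugs through the slots and not yet pushed far against the spring (horizontal distance between lid and mill_seat below 0.005 m and z of lid in the frame of mill below 0.0825 m and value of joint switch_ring below 0.2 rad), for 0.1 s.
At the end, for the whole second after the job is handed in: speed lever within 5 degrees of the second tick; lid in the collar (centred within 5 mm, at most 4.5 mm above its seat, level within 4.5 degrees), twisted 38 degrees clockwise within about 9 (switch ring 0.27 to 0.57 rad), still gripped by the fingers with over 2 N (value of joint speed_lever between 0.346 and 0.526 rad and horizontal distance between lid and mill_seat below 0.005 m and z of lid in the frame of mill below 0.0825 m and angle between lid's own z axis and vertical below 0.08 rad and value of joint switch_ring between 0.27 and 0.57 rad and angle between the x axis of lid and the x axis of mill, either way round between 0.49 and 0.84 rad and contact force between the fingers and lid above 2 N); the arm keeps its last pose, push and grip.
It fails at once if the lid was turned on into the spring catch (lock click) (value of joint switch_ring above 0.9 rad).
It fails at once if something else on the bench was shoved away or knocked over (distance of any of polish_tin, jar_3, diamond_pad, marker_2 from where it was at the start of the episode above 0.03 m or angle between jar_3's own z axis and vertical above 0.5 rad).
It also fails if it takes over 58 s, if anything falls off the work surface, if the arm or the gripper's body presses on something with over 40 N, if the wrist force passes 120 N, or if a joint passes its speed limit or range.

ROBOT

A 6-joint arm with a two-finger parallel gripper is mounted at the origin on a cart in front of the work surface, level with it; the furniture and walls round the work are solid. World frame = base frame: x ahead of the robot, y to its left, z up, the work surface at z = 0. Lengths are in m, angles in rad, forces in N, time in s.
With the tool pointing down it reaches from about 0.375 to 0.9 m from the base axis. Payload 3.1 kg.
Tool frame: the origin (TCP) lies at the centre of the arm's flange, where the gripper is bolted on; the fingertips stand robot.tip_extent ahead of it and the grasp point (between the pads) lies 164 mm ahead of it (robot.tip_extent is the distance from the TCP to the fingertips, in m); z points along the fingers, y is the line along which they close (so a half turn about z gives the same grasp; the last joint's range is limited). The gripper opens to 87 mm and grips with 3 to 60 N. Pads are 19 mm wide; open, the fingers measure 117 mm over their backs; the gripper's body (75 mm by 190 mm) begins 51 mm behind the grasp point.
Start: joints at [1.008, 0.527, 1.433, -0, 1.181, -0.178], TCP at [0.234, 0.58, 0.405] pointing down, gripper open.
Joint ranges: [-3.08, 3.08], [-0.75, 2.2], [0.22, 2.44], [-1.43, 4.57], [0, 2.65], [-2.85, 2.85]. Speed limits (rad/s): [2.79, 2.79, 3.14, 3.14, 3.14, 3.14].

INTERFACE

Orientations are given as a unit quaternion [x, y, z, w].
In Python, from rig import get_obs, camera, hand_in, cut_out, robot gives the robot as it stands.
- The arm moves only by the tool step_arm, never from a script. Its argument "rows" is a list of rows, each a list of 6 numbers: the shift along the world's x, y, z in m, then the turn, a rotation vector about the world's x, y, z in degrees. A call has 1 to 12 rows; each row shifts and turns the commanded pose from where the row before left it; what a row does not reach is not made up. A row lasts 1/8 s, in which the tool goes at most 62.5 mm and 10.7 degrees, less where a joint would pass 70% of its speed; a pose out of reach is approached as far as the arm can. A call is refused whole if a number of a shift passes 0.0625 or a number of a turn 10.7, either way. A call with a gripper value outside its range is refused whole. "jaw" is the finger opening in m, from 0 to 0.087, set as the call begins (left out, the last holds). The fingers move at their own pace and stop on an object; "squeeze" is the grip in N (left out, the last holds). Time passes only in rows, so rows that do not move let the fingers close. It gives the time, the measured TCP pose, the force, the opening and the grip force at its end, in the units of the state.
- get_obs(): the state, without advancing time (a new reading comes with each control period).
- camera(name): name is "side" or "top"; returns a dict with "pixels" (420x560x3 uint8, blue, green, red), "depth" (420x560 float32, m along the optical axis (not along the pixel's ray), 0 where there is no reading), "fov_y" (degrees; the focal length in pixels is half the picture's height over the tangent of half this angle, whatever the lens; pixels are square), "cx", "cy" (the principal point, pixels), "extrinsics" (4x4, takes a point from camera to world coordinates). Camera axes: x right, y up, looking along -z (the intrinsics and any distortion apply to the point x, -y, -z); pixel columns grow to the right and rows downward; lengths in m; the calibration is good to about 2 mm. A picture is of the moment at which its call begins.
- hand_in(): hands the job in; it is judged then, once.
Trained networks look in the newest picture that a camera, given by its name, has taken for a name from the list of things; names that differ only in an ending like _2 or _b are one class to them, and where a whole thing is asked for, a point or a joint stands for the part that bears it (a point fixed in the world has none). Each returns a list of dicts, best first, with "confidence" (0 to 1); they miss things now and then, are a little off and sometimes report something else, mostly with a low value. They report only what shows in the picture. A call takes as long as a camera call.
- cut_out(label, camera): "region" (420x560 bool, what is visible of it) and "extent" ([centre column, centre row, width, height] in pixels, round what is visible of it).
The state is a dict: "time": time; "q": joint angles; "joint_velocities": joint speeds; "joint_torque": joint torques, N m; "position": TCP position; "tool_rot": TCP orientation; "ft_force": force on the tool from outside, world axes, zero at the start; "moment": the same for the moment, N m; "grip_width": finger opening in m; "grip_force": force on a finger pad.
Only numpy, scipy, OpenCV 4.12 (cv2) and the standard library are available. Lean on these libraries where they do the work, as an engineer would, in place of code of your own. Each camera call takes 0.05 s, during which the arm holds its last target. There are 200 camera calls.

## Working session

There is one attempt and no reset: what is moved stays moved. The work goes in short steps, Python scripts to look and compute and a tool call to move; the robot and the scene stay as the last step left them, time stands still between calls to the robot, and variables do not carry over. Pictures are saved under pics/ and viewed, at most 10 in all, crops included, and the job is handed in when it is done.

Besides the shell and the picture viewer there is one more tool, called as a command line: name --pt "numbers of a row" for each row, then --argument value for the rest. step_arm: Moves the arm, as the interface text tells. Its arguments: {"type":"object","properties":{"rows":{"type":"array"},"jaw":{"type":"number"},"squeeze":{"type":"number"}},"required":["rows"]}

```bash
mkdir -p pics; ls; cat > h.py <<'E'
import numpy as np, cv2
from rig import get_obs, camera, hand_in, cut_out, robot
def cloud(c):
    H,W=c["depth"].shape; f=H/2/np.tan(np.radians(c["fov_y"])/2)
    v,u=np.mgrid[:H,:W]; d=c["depth"]
    P=np.stack([(u-c["cx"])/f*d,-(v-c["cy"])/f*d,-d],-1)
    E=np.array(c["extrinsics"]); return P@E[:3,:3].T+E[:3,3]
E
python3 - <<'E'
from h import *
print(get_obs(),robot.tip_extent)
for n in("side","top"):
    c=camera(n); print(n,[k for k in c],c["fov_y"],c["cx"],c["cy"],np.round(c["extrinsics"],3).tolist())
    cv2.imwrite(f"pics/{n}0.png",c["pixels"]); P=cloud(c); np.save(n+"P.npy",P)
    for l in("mill","lid","lid_bar","lever_knob","speed_lever","polish_tin","jar_3","diamond_pad","suction_dop","glass_octagon","marker_2","catch_nose","half_mark"):
        try:
            for r in cut_out(l,n)[:2]:
                m=r["region"]&(c["depth"]>0); p=P[m]
                print(l,round(r["confidence"],2),np.round(r["extent"]),np.round(np.median(p,0),3),np.round(np.percentile(p,2,0),3),np.round(np.percentile(p,98,0),3))
        except Exception as e: print(l,e)
E
```

```text
pics
{'time': 0.0, 'q': array([ 1.00851082e+00,  5.28459512e-01,  1.43389162e+00, -5.51856934e-05,
        1.18139808e+00, -1.78489366e-01]), 'joint_velocities': array([-1.66828357e-03,  2.72364153e-04,  1.92687759e-05, -4.91030626e-06,
       -1.65107768e-04,  6.82100210e-04]), 'joint_torque': array([ 3.97762669e-04, -4.40035415e+01, -1.76593602e+01,  6.34257286e-02,
        5.80510427e-02, -1.64166040e-04]), 'position': array([0.23381382, 0.5792478 , 0.4037787 ]), 'tool_rot': array([ 1.90712044e-01,  9.81645431e-01, -1.01439500e-03, -3.66526606e-04]), 'ft_force': array([-0.08304192, -0.39154234,  0.44612818]), 'moment': array([-0.00580903, -0.00369294, -0.02701181]), 'grip_force': 0.0, 'grip_width': 0.08702144928081174} 0.1822
side ['pixels', 'depth', 'fov_y', 'cx', 'cy', 'extrinsics'] 53.990971737382516 271.3146824493154 205.8567707148148 [[-0.997, 0.015, -0.07, 0.503], [-0.071, -0.331, 0.941, 0.868], [-0.009, 0.944, 0.331, 0.418], [0.0, 0.0, 0.0, 1.0]]
mill 0.83 [277. 238.  96.  70.] [0.557 0.054 0.049] [ 0.461 -0.035  0.005] [0.649 0.087 0.105]
mill 0.55 [321. 210.  19.  26.] [ 
[... 2697 characters left out ...]
_3 0.68 [254. 152.  24.  30.] [0.737 0.072 0.085] [0.72  0.045 0.011] [0.769 0.102 0.098]
diamond_pad 0.69 [201. 283.  38.  27.] [0.397 0.192 0.022] [0.364 0.15  0.017] [0.427 0.232 0.027]
suction_dop 0.85 [359. 267.  21.  18.] [ 0.447 -0.22   0.007] [ 0.425 -0.247 -0.002] [ 0.474 -0.199  0.064]
glass_octagon 0.58 [184. 183.  22.  22.] [0.67  0.258 0.041] [0.646 0.233 0.008] [0.697 0.286 0.046]
catch_nose 0.36 [384. 233.  32.  32.] [ 0.542 -0.287  0.028] [ 0.5   -0.333  0.021] [ 0.587 -0.247  0.061]
half_mark 0.72 [270. 295.  17.  44.] [0.378 0.02  0.016] [0.318 0.006 0.007] [0.436 0.032 0.021]
half_mark 0.7 [272. 224.  56.  75.] [0.546 0.009 0.053] [ 0.459 -0.054  0.041] [0.645 0.072 0.111]
```

```bash
python3 - <<'E'
import cv2
a=cv2.imread("pics/top0.png")[130:330,160:420]; b=cv2.imread("pics/side0.png")[170:340,160:400]
cv2.imwrite("pics/a.png",cv2.resize(a,None,fx=3,fy=3,interpolation=2)); cv2.imwrite("pics/b.png",cv2.resize(b,None,fx=3.3,fy=3.3,interpolation=2))
E
cat > fit.py <<'E'
from h import *
from scipy.optimize import least_squares
def circ(p,r=None):
    f=(lambda x:np.hypot(p[:,0]-x[0],p[:,1]-x[1])-(r or x[2]))
    return least_squares(f,[*p.mean(0)[:2],r or .04],loss="soft_l1",f_scale=.002).x
T=np.load("topP.npy"); S=np.load("sideP.npy")
for n,P in(("top",T),("side",S)):
    Q=P.reshape(-1,3); Q=Q[np.isfinite(Q).all(1)]
    box=lambda x0,x1,y0,y1,z0,z1:Q[(Q[:,0]>x0)&(Q[:,0]<x1)&(Q[:,1]>y0)&(Q[:,1]<y1)&(Q[:,2]>z0)&(Q[:,2]<z1)]
    m=box(.46,.7,-.1,.12,.092,.101); print(n,"collar",len(m),m[:,:2].min(0),m[:,:2].max(0),np.median(m[:,2]))
    h=box(.43,.7,-.1,.12,.042,.058)
    for nm,q in(("housing",h),("bar",box(.48,.61,-.36,-.22,.052,.07)),("knob",box(.46,.495,-.09,.1,.112,.14)),("rim",box(.48,.61,-.36,-.22,.022,.034)),("catch",box(.46,.7,-.1,.12,.103,.115)),("shoulder",box(.46,.7,-.1,.12,.08,.089))):
        if len(q)>5: print(nm,len(q),cv2.minAreaRect((q[:,:2]*1000).astype("f4")),np.round(q.mean(0),4),np.round(q.min(0),3),np.round(q.max(0),3))
    r=box(.48,.61,-.36,-.22,.022,.031); print("rimcirc",circ(r,None))
E
python3 fit.py
```

```text
top collar 482 [ 0.4888484  -0.04473584] [0.63064713 0.07283076] 0.09587712273480331
housing 1915 ((554.582275390625, 8.386825561523438), (119.04888916015625, 199.46896362304688), 77.24618530273438) [0.5352 0.0112 0.0501] [ 0.447 -0.066  0.042] [0.66  0.084 0.058]
bar 146 ((543.0887451171875, -289.96807861328125), (16.39554214477539, 63.709686279296875), 62.73420333862305) [ 0.5427 -0.2894  0.058 ] [ 0.514 -0.31   0.052] [ 0.573 -0.27   0.066]
knob 55 ((479.2517395019531, 11.593255996704102), (19.558250427246094, 15.645867347717285), 79.03779602050781) [0.4787 0.0113 0.1264] [0.471 0.002 0.118] [0.487 0.022 0.133]
rim 802 ((543.1898803710938, -290.08111572265625), (93.33580780029297, 93.53850555419922), 2.226032018661499) [ 0.5421 -0.2885  0.0271] [ 0.496 -0.337  0.022] [ 0.59  -0.243  0.034]
catch 54 ((525.6997680664062, 43.708683013916016), (123.0855712890625, 20.098066329956055), 20.777992248535156) [0.5705 0.0623 0.1084] [0.472 0.012 0.104] [0.584 0.073 0.114]
shoulder 383 ((564.3704223632812, 8.989013671875), (110.62367248535156, 157.096923828125), 70.56403350830078) [ 0.5765 -0
[... 608 characters left out ...]
1591300964355, 15.348185539245605), 80.07007598876953) [0.4791 0.0203 0.1212] [0.471 0.012 0.112] [0.487 0.026 0.128]
rim 243 ((542.5628662109375, -278.57611083984375), (81.16556549072266, 94.3297348022461), 89.85391235351562) [ 0.5443 -0.2697  0.0267] [ 0.495 -0.319  0.022] [ 0.59  -0.238  0.034]
catch 66 ((524.915771484375, 45.817298889160156), (124.98873901367188, 15.966264724731445), 24.833633422851562) [0.5388 0.0523 0.108 ] [0.471 0.013 0.103] [0.583 0.078 0.115]
shoulder 405 ((567.7771606445312, 21.09588623046875), (106.56620025634766, 159.74415588378906), 58.95513916015625) [0.573  0.0277 0.0838] [ 0.477 -0.038  0.08 ] [0.64  0.077 0.089]
rimcirc [ 0.5413828  -0.29075168  0.03945179]
```

View pics/a.png

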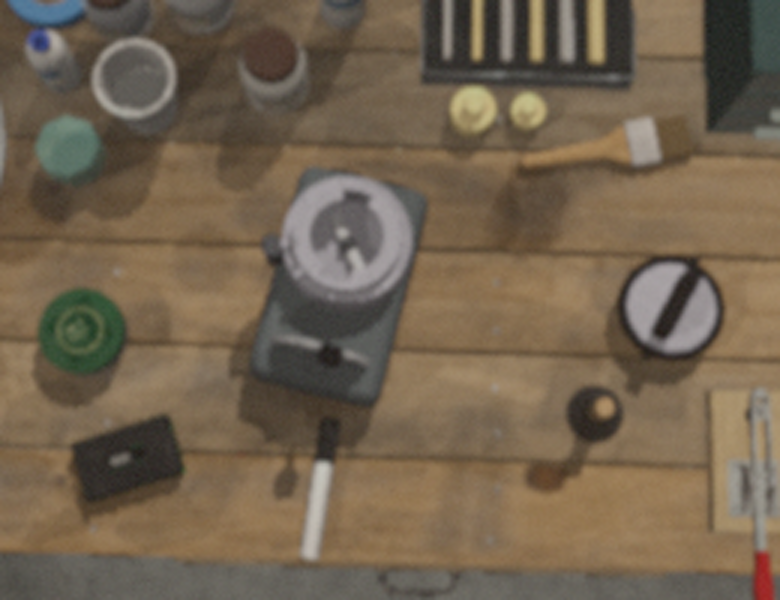

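View pics/b.png

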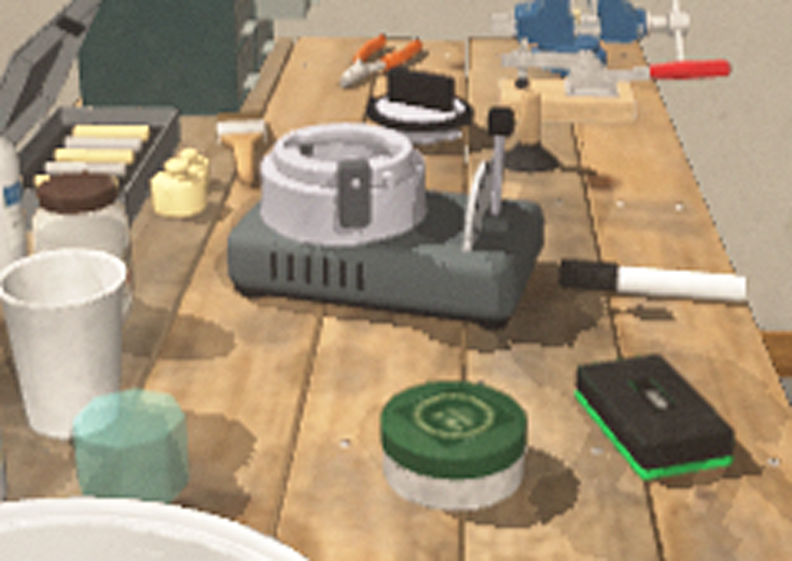

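```bash
cat > fit2.py <<'E'
from fit import *
for n,P in(("top",T),("side",S)):
    Q=P.reshape(-1,3)
    c=np.array([.586,.0014])
    for k in range(6):
        d=Q[:,:2]-c; r=np.hypot(*d.T); m=(abs(Q[:,2]-.096)<.003)&(r<.052)&(r>.027)
        q=Q[m]; c2=(q[:,:2].min(0)+q[:,:2].max(0))/2; ct=q[:,:2].mean(0); 
        if n=="top": c=ct
    h=cv2.convexHull((q[:,:2]*1000).astype("f4"))[:,0]
    print(n,m.sum(),"centroid",ct,"bbox",c2,"hullfit",circ(h/1000.),cv2.minEnclosingCircle(h))
E
python3 fit2.py | tail -2
```

```text
top 402 centroid [0.58595566 0.00193027] bbox [0.58539509 0.00177904] hullfit [0.58553876 0.00188719 0.04667831] ((584.3534545898438, 3.8152222633361816), 49.16950988769531)
side 257 centroid [0.58707511 0.00397595] bbox [0.58543152 0.00533032] hullfit [0.5856061  0.00512367 0.04707762] ((586.2109985351562, 4.742204666137695), 48.19291687011719)
```

step_arm --pt "0.011 -0.026 0 0 0 1" --pt "0.0223 -0.0515 -0.002 0 0 0.83" --pt "0.0223 -0.0515 -0.002 0 0 0.83" --pt "0.0223 -0.0515 -0.002 0 0 0.83" --pt "0.0223 -0.0515 -0.002 0 0 0.83" --pt "0.0223 -0.0515 -0.002 0 0 0.83" --pt "0.0223 -0.0515 -0.002 0 0 0.83" --pt "0.0223 -0.0515 -0.002 0 0 0.83" --pt "0.0223 -0.0515 -0.002 0 0 0.83" --pt "0.0223 -0.0515 -0.002 0 0 0.83" --pt "0.0223 -0.0515 -0.002 0 0 0.83" --pt "0.011 -0.026 0 0 0 0" --jaw 0.06

```text
time: 2.9
position: [0.4803, 0.0098, 0.3849]
tool_rot: [0.112, 0.994, -0.0, 0.001]
ft_force: [0.6, 0.7, -0.8]
grip_width: 0.06
grip_force: 0.0
```

step_arm --pt "-0.001 0.002 -0.03 0 0 0" --pt "0 0 -0.04 0 0 0" --pt "0 0 -0.028 0 0 0" --pt "0 0 0 0 0 0" --pt "0 0 0 0 0 0"

```text
time: 3.52
position: [0.4785, 0.0145, 0.2875]
tool_rot: [0.11, 0.994, -0.0, 0.001]
ft_force: [-0.2, 0.2, 0.3]
grip_width: 0.0602
grip_force: 0.0
```

step_arm --pt "0 0 0 0 0 0" --pt "0 0 0 0 0 0" --pt "0 0 0 0 0 0" --pt "0 0 0 0 0 0" --jaw 0.005 --squeeze 8

```text
time: 4.03
position: [0.478, 0.0146, 0.287]
tool_rot: [0.11, 0.994, -0.0, 0.0]
ft_force: [0.3, 0.0, -0.1]
grip_width: 0.0276
grip_force: 0.0
```

step_arm --pt "0 0 0 0 0 0" --pt "0 0 0 0 0 0" --pt "0 0 0 0 0 0"

```text
time: 4.4
position: [0.478, 0.0144, 0.2869]
tool_rot: [0.11, 0.994, -0.0, 0.0]
ft_force: [-0.4, -1.6, 2.8]
grip_width: 0.0192
grip_force: 8.0
```

step_arm --pt "0.0015 0.0067 0.001 0 0 0" --pt "0.0015 0.0067 0 0 0 0" --pt "0.0015 0.0067 -0.0006 0 0 0" --pt "0.0015 0.0067 -0.0012 0 0 0" --pt "0.0015 0.0067 -0.002 0 0 0" --pt "0.0015 0.0065 -0.0028 0 0 0" --pt "0 0 0 0 0 0" --pt "0 0 0 0 0 0"

```text
time: 5.4
position: [0.4871, 0.0548, 0.2811]
tool_rot: [0.111, 0.994, 0.0, 0.0]
ft_force: [1.1, 0.6, 1.9]
grip_width: 0.0196
grip_force: 8.7
```

```bash
python3 - <<'E'
from h import *
for n in("top","side"):
    c=camera(n); cv2.imwrite(f"pics/{n}1.png",c["pixels"]); P=cloud(c)
    for r in cut_out("lever_knob",n)[:1]+cut_out("speed_lever",n)[:1]:
        p=P[r["region"]]; print(n,round(r["confidence"],2),r["extent"],np.round(np.median(p,0),3),p.min(0),p.max(0))
E
```

step_arm --pt "0 0 0 0 0 0" --pt "0 0 0 0 0 0" --pt "0 0 0 0 0 0" --jaw 0.055

```text
time: 6.08
position: [0.4867, 0.0545, 0.2809]
tool_rot: [0.111, 0.994, -0.0, -0.001]
ft_force: [-0.2, 0.2, -0.1]
grip_width: 0.0418
grip_force: 0.0
```

step_arm --pt "0 0 0.02 0 0 0" --pt "0 0 0.05 0 0 0" --pt "0 0 0.03 0 0 0" --pt "0.005 -0.04 0 0 0 -2" --pt "0.007 -0.06 0 0 0 -2" --pt "0.007 -0.06 0 0 0 -2" --pt "0.007 -0.06 0 0 0 -2" --pt "0.007 -0.06 0 0 0 -2" --pt "0.007 -0.04 0 0 0 -2" --pt "0.007 -0.02 0 0 0 -2"

```text
time: 7.32
position: [0.5337, -0.2881, 0.3807]
tool_rot: [0.233, 0.973, -0.0, -0.0]
ft_force: [-1.2, 0.7, 1.1]
grip_width: 0.0553
grip_force: 0.0
```

```bash
cat > look.py <<'E'
from h import *
for n in("top","side"):
    c=camera(n); cv2.imwrite(f"pics/{n}1.png",c["pixels"]); P=cloud(c); np.save(n+"P.npy",P)
    for r in cut_out("lever_knob",n)[:1]:
        p=P[r["region"]]; print(n,round(r["confidence"],2),r["extent"],np.round(np.median(p,0),3))
    Q=P.reshape(-1,3); k=Q[(abs(Q[:,0]-.483)<.016)&(abs(Q[:,1]-.05)<.03)&(Q[:,2]>.106)&(Q[:,2]<.14)]
    print(len(k),k.mean(0),k.min(0),k.max(0))
E
python3 look.py
```

```text
look.py:7: RuntimeWarning: Mean of empty slice.
  print(len(k),k.mean(0),k.min(0),k.max(0))
  ret = um.true_divide(
Traceback (most recent call last):
  File "look.py", line 7, in <module>
    print(len(k),k.mean(0),k.min(0),k.max(0))
                           ~~~~~^^^
ValueError: zero-size array to reduction operation minimum which has no identity
```

```bash
sed -i 's/    print(len(k),k.mean.*/    print(n,len(k)); len(k) and print(k.mean(0),k.min(0),k.max(0))/' look.py; python3 look.py; python3 - <<'E'
import cv2
b=cv2.imread("pics/side1.png")[170:290,200:360]; cv2.imwrite("pics/c.png",cv2.resize(b,None,fx=4.5,fy=4.5,interpolation=2))
E
```

```text
top 0.42 [274.7, 202.7, 55.6, 36.3] [ 0.61  -0.012  0.082]
top 0
side 0.51 [307.9, 222.2, 8.9, 27.6] [0.487 0.06  0.109]
side 74
[0.48894332 0.06331333 0.11552262] [0.48051574 0.05410361 0.10631046] [0.49741262 0.07034008 0.12268861]
```

View pics/c.png

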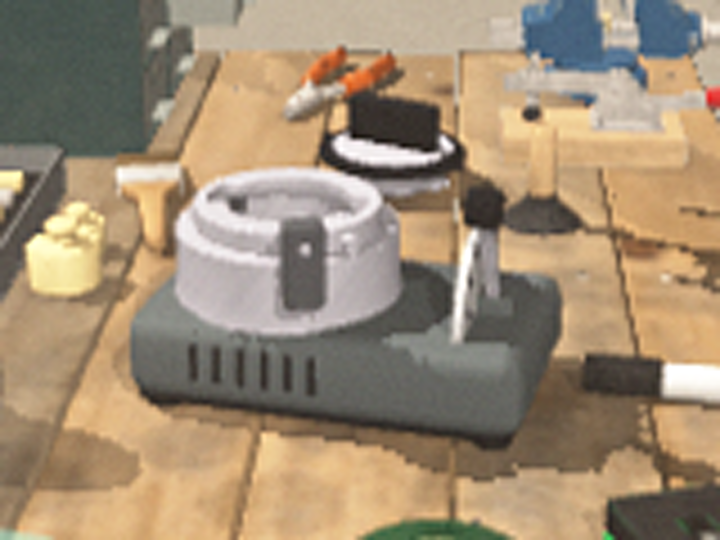

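step_arm --pt "0.004 -0.001 -0.03 0 0 0" --pt "0.0055 -0.001 -0.05 0 0 0" --pt "0 0 -0.04 0 0 0" --pt "0 0 0 0 0 0" --pt "0 0 0 0 0 0"

```text
time: 8.25
position: [0.544, -0.2871, 0.2625]
tool_rot: [0.23, 0.973, -0.0, 0.001]
ft_force: [1.0, 0.9, 0.2]
grip_width: 0.0549
grip_force: 0.0
```

step_arm --pt "-0.001 -0.003 -0.025 0 0 0" --pt "0 0 -0.02 0 0 0" --pt "0 0 -0.005 0 0 0" --pt "0 0 0 0 0 0" --pt "0 0 0 0 0 0"

```text
time: 8.88
position: [0.5428, -0.2906, 0.2119]
tool_rot: [0.231, 0.973, -0.0, 0.001]
ft_force: [-0.2, 0.2, -0.1]
grip_width: 0.0549
grip_force: 0.0
```

step_arm --pt "0 0 0 0 0 0" --pt "0 0 0 0 0 0" --pt "0 0 0 0 0 0" --pt "0 0 0 0 0 0" --pt "0 0 0 0 0 0" --pt "0 0 0 0 0 0" --pt "0 0 0 0 0 0" --jaw 0.0 --squeeze 30

```text
time: 9.75
position: [0.5425, -0.2905, 0.2112]
tool_rot: [0.231, 0.973, 0.0, 0.0]
ft_force: [0.6, -0.6, -0.3]
grip_width: 0.0156
grip_force: 29.9
```

step_arm --pt "0 0 0.03 0 0 0" --pt "0 0 0.055 0 0 0" --pt "0 0 0.05 0 0 0" --pt "0.004 0.03 0.005 0 0 2" --pt "0.007 0.05 0 0 0 2.4" --pt "0.007 0.05 0 0 0 2.4" --pt "0.007 0.05 0 0 0 2.4" --pt "0.007 0.05 0 0 0 2.4" --pt "0.007 0.04 0 0 0 2.4" --pt "0.004 0.0225 0 0 0 0" --pt "0 0 0 0 0 0" --pt "0 0 0 0 0 0"

```text
time: 11.25
position: [0.5853, 0.0014, 0.3509]
tool_rot: [0.111, 0.994, -0.0, -0.0]
ft_force: [0.8, -0.5, -1.5]
grip_width: 0.0159
grip_force: 29.9
```

```bash
python3 - <<'E'
from h import *
o=get_obs(); print(o["position"],o["tool_rot"],o["grip_width"],o["grip_force"],o["ft_force"])
c=camera("side"); cv2.imwrite("pics/d.png",cv2.resize(c["pixels"][130:290,180:380],None,fx=3.7,fy=3.7,interpolation=2))
E
```

```text
[0.58534098 0.00144243 0.35094259] [ 1.10530006e-01  9.93872715e-01 -2.91836786e-04 -2.42466880e-04] 0.015931376210477608 29.93389089591801 [ 0.7792422  -0.50950369 -1.4843856 ]
```

View pics/d.png

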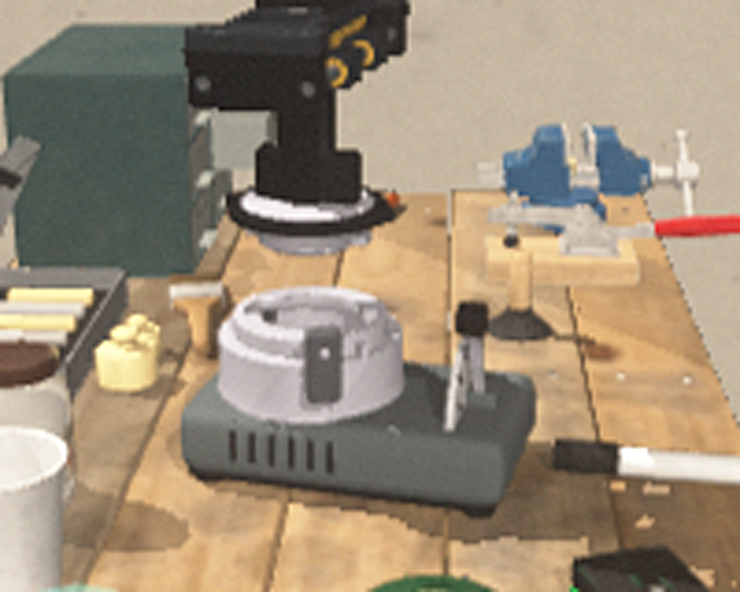

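step_arm --pt "0.0003 0.0006 -0.02 0 0 0" --pt "0 0 -0.018 0 0 0" --pt "0 0 -0.005 0 0 0" --pt "0 0 -0.004 0 0 0" --pt "0 0 0 0 0 0" --pt "0 0 0 0 0 0"

```text
time: 12.05
position: [0.586, 0.0025, 0.3047]
tool_rot: [0.111, 0.994, -0.0, 0.001]
ft_force: [0.3, -0.0, -1.6]
grip_width: 0.0155
grip_force: 29.9
```

step_arm --pt "-0.0002 -0.0003 -0.002 0 0 0" --pt "0 0 -0.002 0 0 0" --pt "0 0 0 0 0 0"

```text
time: 12.42
position: [0.5855, 0.0024, 0.3]
tool_rot: [0.11, 0.994, 0.0, -0.0]
ft_force: [0.1, 0.0, -1.1]
grip_width: 0.016
grip_force: 29.9
```

step_arm --pt "0 0 -0.003 0 0 0" --pt "0 0 -0.003 0 0 0" --pt "0 0 -0.003 0 0 0" --pt "0 0 0 0 0 0"

```text
time: 12.92
position: [0.5855, 0.0023, 0.2908]
tool_rot: [0.111, 0.994, 0.0, -0.0]
ft_force: [0.9, -0.1, -1.9]
grip_width: 0.016
grip_force: 29.9
```

step_arm --pt "0 0 -0.0015 0 0 0" --pt "0 0 -0.001 0 0 0" --pt "0 0 0 0 0 0" --pt "0 0 0 0 0 0"

```text
time: 13.42
position: [0.5857, 0.0023, 0.2891]
tool_rot: [0.111, 0.994, -0.0, 0.0]
ft_force: [0.0, 0.8, 3.3]
grip_width: 0.0159
grip_force: 30.0
```

step_arm --pt "0 0 0 0 0 0" --pt "0 0 0 0 0 -4" --pt "0 0 0 0 0 -5" --pt "0 0 0 0 0 -5" --pt "0 0 0 0 0 -5" --pt "0 0 0 0 0 0" --pt "0 0 0 0 0 0" --squeeze 55

```text
time: 14.3
position: [0.5856, 0.0016, 0.2891]
tool_rot: [0.273, 0.962, -0.001, 0.0]
ft_force: [-1.5, -2.7, 6.0]
grip_width: 0.0157
grip_force: 55.0
```

```bash
python3 - <<'E'
from h import *
o=get_obs(); q=o["tool_rot"]; print(o["position"],np.degrees(np.arctan2(q[1]**2-q[0]**2,2*q[0]*q[1])),o["ft_force"],o["moment"],o["grip_force"])
E
```

```text
[0.58564813 0.00158628 0.2891421 ] 58.365917060818724 [-1.52705562 -2.7076666   5.97169421] [-0.41547488  0.49976313  0.07109446] 54.967094929888844
```

step_arm --pt "0 0 0 0 0 -5" --pt "0 0 0 0 0 -5" --pt "0 0 0 0 0 -5" --pt "0 0 0 0 0 -4" --pt "0 0 0 0 0 0" --pt "0 0 0 0 0 0"

```text
time: 15.05
position: [0.5856, 0.0015, 0.2892]
tool_rot: [0.427, 0.904, -0.001, 0.0]
ft_force: [-1.4, -3.2, 6.7]
grip_width: 0.0157
grip_force: 55.0
```

```bash
python3 - <<'E'
from h import *
o=get_obs(); q=o["tool_rot"]; print(o["position"],np.degrees(np.arctan2(q[1]**2-q[0]**2,2*q[0]*q[1])),o["ft_force"],o["moment"],o["grip_force"],o["grip_width"])
for n in("side","top"):
    c=camera(n); P=cloud(c); cv2.imwrite(f"pics/e{n}.png",c["pixels"])
    for r in cut_out("lever_knob",n)[:1]:
        p=P[r["region"]]; print(n,round(r["confidence"],2),r["extent"],np.round(np.median(p,0),3))
a=cv2.resize(cv2.imread("pics/eside.png")[150:270,210:350],None,fx=5,fy=5,interpolation=2)
cv2.imwrite("pics/f.png",a)
E
```

```text
[0.5855685  0.00153031 0.28915089] 39.38464688177194 [-1.39359617 -3.24181444  6.7141621 ] [-0.39918766  0.52966366  0.1630415 ] 54.979114942252636 0.015747160734767802
```

View pics/f.png

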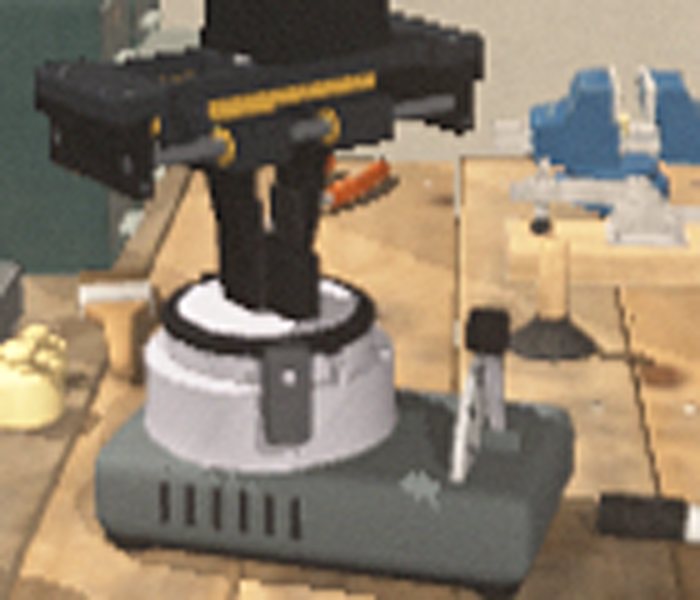

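```bash
python3 -c "
from rig import hand_in
print(hand_in())"
```

```text
the job is handed in; nothing more can be done
None
```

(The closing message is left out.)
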